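# Pack the check-valve overhaul kit

## Task

Pack the valve overhaul kit from the pan into the black foam insert: set the large orange ball in the dimple ringed orange and the small green ball in the dimple ringed green, so that both stay put, and press the red T-shaped gauge into its matching T cutout until it is fully home and flush. Set the parts down under control, never dropping or flinging them, and leave everything else on the bench where it is.

Things in the scene. Friction and masses are not known exactly. Their poses are not given: they have to be found in the camera images.
- insert: black foam insert, firm and fixed to the bench, 200 mm along its x by 260 mm along its y, top face 26 mm above the bench; origin under its centre. Its +y half holds the two dimples, 104 mm apart along its x; its -y half holds the T cutout with a yellow floor. It may be left or right of the robot, turned up to 0.2 rad
- dimple_large (a point): centre of the mouth of the orange-ringed dimple, in the top face of the insert: a round recess 36 mm across and 14 mm deep; the large ball sits on its rim with its centre 24 mm above this point
- dimple_small (a point): centre of the mouth of the green-ringed dimple, in the top face: 30 mm across and 14 mm deep; the small ball sits on its rim with its centre 17.5 mm above this point
- cutout_home (a point): the point of the insert where the gauge_grip point lies when the gauge is fully home (17 mm above the top face, on the T's long axis, 15 mm from mid-length towards the crossbar). The T cutout is the gauge's outline plus 2.5 mm all round, 14 mm deep with a firm floor, crossbar at the insert's +x end, stem along its x
- pan: shallow aluminium pan fixed to the bench, 270 mm (its x) by 280 mm (its y), floor 4 mm above the bench, lip 10 mm above the bench; origin under its centre, on the other side of the robot from the insert, turned up to 0.2 rad. The balls stand free in its +y half, about 120 mm apart along its x (either may be nearer), the gauge lies in its -y half
- large_ball_center (a point): centre of the large orange ball, 60 mm across, rubber-coated, about 0.25 kg; it rolls freely
- large_ball: the large ball; its origin turns with it, so use the centre point instead
- small_ball_center (a point): centre of the small green ball, 46 mm across, about 0.12 kg; it rolls freely
- small_ball: the small ball; use its centre point instead
- gauge_grip (a point): centre of the gauge's upright steel grip, a block 40 mm along the gauge's x, 18 mm wide along its y, standing 34 mm high on the plate; this point lies 31 mm above the gauge's underside and 17 mm above its plate; axes as the gauge
- gauge: red T-shaped gauge, about 0.3 kg, lying flat: plate 14 mm thick, 150 mm along its x; stem 34 mm wide, crossbar at its +x end 30 mm (x) by 90 mm (y). Origin on its underside at mid-length; the grip stands 15 mm from it towards the crossbar. Its x axis runs from stem to crossbar and starts within 0.35 rad of the pan's x; when home it points along the insert's x
- seat_ring: brass valve seat ring, 68 mm across, 18 mm high, lying flat beyond the pan and the insert; origin at the centre of its underside; leave alone
- wrench: steel wrench, about 180 mm, lying at the right of the pan and insert; origin at mid-length on its underside; leave alone
- screwdriver: screwdriver, about 190 mm, lying at the left of the pan and insert; origin at mid-length on its underside; leave alone
- bottle: white plastic bottle, 80 mm across, 190 mm tall, blue cap, at the far left; origin under its centre; leave alone
- can: yellow can, 66 mm across, 150 mm tall, at the far right; origin under its centre; leave alone
Not all that is in view belongs to the job. Of the things like the gauge, leave any that is turquoise; of the rest the larger one is meant.

How it is judged:
By the outcome, as a careful person would: the job done as asked, in the order asked, and still so for the second after the job is handed in, with the robot touching nothing.
It also fails if it takes over 72 s, if anything falls off the work surface, if the arm or the gripper's body presses on something with over 40 N, if the wrist force passes 120 N, or if a joint passes its speed limit or range.

## Robot

A 6-joint arm with a two-finger parallel gripper is mounted at the origin on the work surface. World frame = base frame: x ahead of the robot, y to its left, z up, the work surface at z = 0. Lengths are in mm, angles in rad, forces in N, time in s.
With the tool pointing down it reaches from about 400 to 925 mm from the base axis. Payload 12.5 kg.
Tool frame: the origin (TCP) lies on the mounting face of the last link; the fingertips stand 190 mm ahead of it and the grasp point (between the pads) lies 171 mm ahead of it (env.tcp_to_tips is the distance from the TCP to the fingertips, in mm); x points along the fingers, y is the direction in which the jaws open and shut, and the axes are right-handed (so a half turn about x gives the same grasp; the last joint's range is limited). The gripper opens to 95 mm and grips with 3 to 60 N. Pads are 20 mm wide; open, the fingers measure 119 mm over their backs; the gripper's body (75 mm by 180 mm) begins 59 mm behind the grasp point.
Start: joints at [-1.334, 0.491, 1.559, -0, 1.092, -0.106], TCP at [210.098, -588.629, 404.761] pointing down, gripper open.
Joint ranges: [-3.1, 3.1], [-0.84, 2.19], [0.05, 2.79], [-1.13, 4.28], [0.06, 2.93], [-2.69, 2.69]. Speed limits (rad/s): [2.22, 2.22, 2.79, 3.14, 3.14, 3.14].

## Interface

Orientations are given as [roll, pitch, yaw] about the fixed x, y, z axes, in that order (R = Rz(yaw) Ry(pitch) Rx(roll)).
In Python, from cell import monitor, cams, job, env gives the robot as it stands. The module is installed in compiled form; this text tells all that it offers.
- The arm moves only by the tool apply_moves, never from a script. Its argument "series" is a list of rows, each a list of 3 entries, a list of its own where there are three numbers: the closure, from -1 (fully open) to 1 (shut), so that 0 is half open, then the shift along the tool's x, y, z in cm, then the turn about the tool's x in rad. A call has 1 to 20 rows; each row is the pose to reach, as a shift and turn from the pose commanded when the call began, along the tool's axes at that moment; what a row does not reach only later rows make up. A row lasts 1/8 s, in which the tool goes at most 62.5 mm and 10.7 degrees, less where a joint would pass 70% of its speed; a pose out of reach is approached as far as the arm can. A call with a gripper value outside its range is refused whole. The fingers move at their own pace and stop on an object; the grip force is fixed at half the most. Time passes only in rows, so rows that repeat a pose let the fingers close. It gives the time, the measured TCP pose, the force and the opening at its end, in the units of the state.
- monitor.state(): the state, without advancing time (a new reading comes with each control period).
- cams.read_camera(name): name is "scene" or "side" or "wrist"; returns a dict with "image" (420x560x3 uint8, red, green, blue), "fx", "fy", "cx", "cy" (pixels), "position" and "orientation" of the camera in the world. Camera axes: x right, y down, z forward; pixel columns grow to the right and rows downward; lengths in mm; the calibration is good to about 2 mm. A picture is of the moment at which its call begins. There is no depth.
- job.job_done(): hands the job in, once; it reports no verdict.
The state is a dict: "t": time; "joints": joint angles; "qvel": joint speeds; "tau": joint torques, N m; "eef_pos": TCP position; "tcp_rot": TCP orientation; "ft_force": force on the tool from outside, world axes, zero at the start; "moment": the same for the moment, N m; "opening": opening from 0.0 (shut) to 1.0 (fully open).
Only numpy, scipy, OpenCV 4.12 (cv2) and the standard library are available. Lean on these libraries where they do the work, as an engineer would, in place of code of your own. Each camera call takes 0.05 s, during which the arm holds its last target. There are 200 camera calls.

## Working session

There is one attempt and no reset: what is moved stays moved. The work goes in short steps, Python scripts to look and compute and a tool call to move; the robot and the scene stay as the last step left them, time stands still between calls to the robot, and variables do not carry over. Pictures are saved under pics/ and viewed, about 8 in all and at most 12, crops included, and the job is handed in when it is done.

Besides the shell and the picture viewer there is one more tool, called after "Emit:" by a JSON object that holds its "name" and its "arguments". apply_moves: Moves the arm, as the interface text tells. Its arguments: {"type":"object","properties":{"series":{"type":"array"}},"required":["series"]}

```bash
mkdir -p pics
python3 - <<'E'
from cell import monitor, cams, job, env
import cv2
s=monitor.state(); print({k:s[k] for k in('t','eef_pos','tcp_rot','ft_force','opening')}, env.tcp_to_tips)
for n in('scene','wrist','side'):
    c=cams.read_camera(n); cv2.imwrite(f'pics/{n}0.png',c['image'][:,:,::-1]); print(n,c['fx'],c['cx'],c['cy'],c['position'],c['orientation'])
E
```

```text
{'t': 0.0, 'eef_pos': array([ 210.08303234, -588.58659906,  404.1761875 ]), 'tcp_rot': array([-1.66826519,  1.56969511,  1.81610204]), 'ft_force': array([-0.28185372, -0.7359597 , -0.87894288]), 'opening': 1.0001990247871178} 190.1
scene 411.0414652263461 276.97556081507474 207.63308358778204 [956.35168862 753.5083804  708.2351781 ] [-2.19431388  0.00302072  2.62334218]
wrist 329.0270521076973 277.114449641557 211.23103144123672 [ 287.56564077 -561.05401573  384.10111161] [ 2.84627377e+00  1.03852475e-03 -1.22741961e+00]
side 479.58704743941706 278.441741820626 209.198958435309 [236.09805947 897.71600258 806.29091635] [-2.23773216 -0.00963617 -2.8496121 ]
```

View pics/scene0.png

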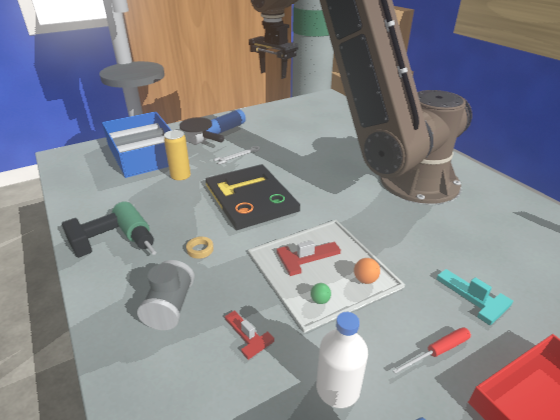

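View pics/wrist0.png

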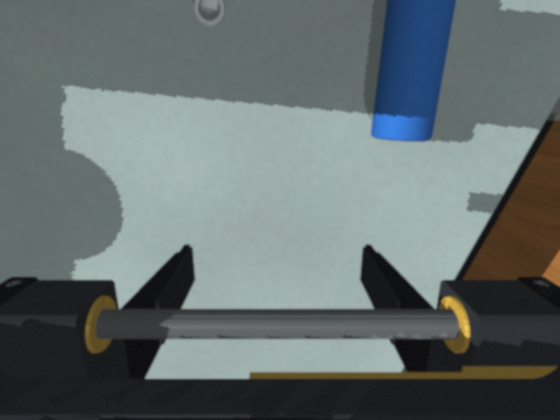

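The scene view shows the pan left of the robot: orange ball at (367,270), green ball at (321,293), red gauge at (305,253). The insert is to the right: orange ring (244,208), green ring (277,198), yellow T (240,186). The small red T at (250,333) and the turquoise one are decoys.

```bash
cat > h.py <<'E'
import numpy as np, cv2
from scipy.spatial.transform import Rotation as Ro
from cell import monitor, cams
def cam(n,save=None):
    c=cams.read_camera(n)
    if save: cv2.imwrite(f'pics/{save}.png',c['image'][:,:,::-1])
    c['R']=Ro.from_euler('xyz',c['orientation']).as_matrix(); c['hsv']=cv2.cvtColor(c['image'],cv2.COLOR_RGB2HSV); return c
def ray(c,u,v):
    d=c['R']@np.array([(u-c['cx'])/c['fx'],(v-c['cy'])/c['fy'],1]); return np.array(c['position']),d/np.linalg.norm(d)
def cast(c,u,v,z):
    p,d=ray(c,u,v); return p+d*(z-p[2])/d[2]
def proj(c,P):
    q=c['R'].T@(np.array(P)-c['position']); return c['fx']*q[0]/q[2]+c['cx'],c['fy']*q[1]/q[2]+c['cy']
def mid(a,b):
    (p,d),(q,e)=a,b; A=np.stack([d,-e],1); t=np.linalg.lstsq(A,q-p,rcond=None)[0]
    x,y=p+d*t[0],q+e*t[1]; return (x+y)/2,np.linalg.norm(x-y)
HUE={'orange':((5,150,80),(16,255,255)),'green':((50,110,50),(75,255,255)),'red':((0,130,50),(4,255,255)),'yellow':((22,130,80),(32,255,255))}
def mask(c,k):
    m=cv2.inRange(c['hsv'],*map(np.array,HUE[k]))
    if k=='red': m|=cv2.inRange(c['hsv'],np.array((172,130,50)),np.array((180,255,255)))
    return m
def blobs(c,k,amin=25):
    n,l,st,ce=cv2.connectedComponentsWithStats(mask(c,k))
    return [(int(st[i,4]),*st[i,:4].tolist(),*ce[i].round(1).tolist()) for i in range(1,n) if st[i,4]>=amin]
def tool():
    s=monitor.state(); R=Ro.from_euler('xyz',s['tcp_rot']).as_matrix(); return s,np.array(s['eef_pos']),R
def go(target,z=None):
    """shift in tool cm to bring grasp point to target"""
    s,p,R=tool(); g=p+171*R[:,0]; return R.T@(np.array(target)-g)/10
E
python3 - <<'E'
from h import *
for n in('scene','side'):
    c=cam(n,n+'1')
    for k in HUE: print(n,k,blobs(c,k))
s,p,R=tool();print(R.round(3))
E
```

```text
scene orange [(33, 238, 208, 10, 5, 243.2, 210.0)]
scene green []
scene red [(32, 319, 245, 10, 5, 324.0, 247.2), (364, 278, 245, 62, 22, 303.8, 256.0), (43, 291, 269, 10, 6, 295.4, 271.6), (458, 226, 312, 39, 47, 247.6, 337.7), (495, 431, 328, 39, 28, 450.9, 340.7), (5211, 469, 334, 91, 86, 523.4, 386.5)]
scene yellow [(480, 169, 137, 21, 43, 180.9, 157.9), (209, 219, 178, 46, 17, 235.5, 185.5)]
side orange [(161, 257, 186, 19, 13, 266.0, 192.3), (570, 258, 288, 27, 28, 270.9, 301.2)]
side green [(137, 294, 194, 17, 12, 301.8, 200.0), (314, 205, 280, 20, 20, 214.5, 289.6)]
side red [(846, 224, 239, 68, 38, 256.9, 260.6), (441, 126, 258, 30, 39, 142.4, 280.7), (792, 222, 392, 54, 28, 248.9, 406.1)]
side yellow [(30454, 0, 0, 185, 250, 75.2, 90.6), (442, 262, 105, 16, 41, 269.0, 123.9), (388, 271, 162, 54, 19, 292.8, 172.2), (38, 324, 171, 13, 27, 330.2, 183.9)]
[[-0.     0.336 -0.942]
 [ 0.    -0.942 -0.336]
 [-1.    -0.    -0.   ]]
```

View pics/side0.png

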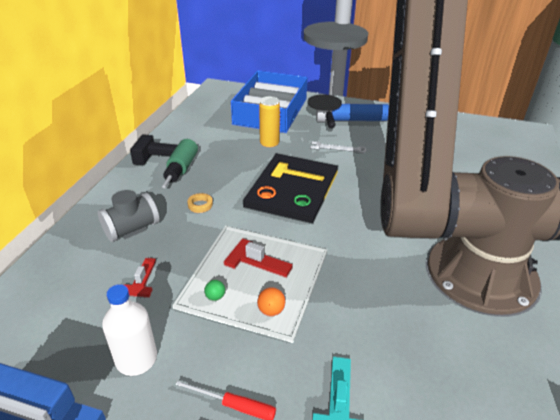

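The side view shows the rings, balls, gauge and yellow cutout clearly. I'll cast from it and from the scene view.

Run:
```python
from h import *
import h
c=cam('side'); d=cam('scene')
h.HUE['orange']=((4,120,60),(20,255,255)); h.HUE['green']=((45,80,30),(80,255,255))
for k in('orange','green'): print(k,blobs(d,k),blobs(c,k))
P={}
for n,u,v,z in(('dimL',266.5,192.3,26),('dimS',302.3,200,26),('big',271.5,301.3,34),('small',214.8,289.8,27)):
    P[n]=cast(c,u,v,z); print(n,P[n].round(1))
for n,u,v,z in(('dimL',244,208.5,26),('dimS',277.5,198.5,26),('big',367.5,270.5,34),('small',321,293,27)):
    print('scene',n,cast(d,u,v,z).round(1))
x=P['dimS']-P['dimL'];print(np.linalg.norm(x),'insert yaw',np.arctan2(-x[1],-x[0]))
print('gauge ends side', cast(c,292,268,18).round(), cast(c,238,254,18).round(),'gripTop',cast(c,255,247,52).round())
s,p,R=tool()
print('grasp',(p+171*R[:,0]).round(1))
```

```text
orange [(125, 195, 0, 15, 27, 201.7, 11.3), (38, 208, 0, 8, 18, 211.7, 8.6), (273, 227, 0, 14, 38, 234.1, 14.6), (45, 206, 27, 6, 18, 208.3, 35.6), (85, 165, 139, 9, 39, 169.2, 157.9), (104, 235, 202, 18, 11, 243.7, 207.9), (415, 359, 259, 21, 24, 368.5, 270.0)] [(3771, 348, 0, 49, 102, 373.6, 50.3), (9424, 458, 0, 102, 119, 504.3, 53.8), (76, 260, 104, 5, 42, 260.7, 125.6), (101, 266, 104, 14, 43, 276.3, 129.7), (178, 257, 186, 20, 13, 266.2, 192.2), (289, 188, 194, 24, 18, 199.5, 202.3), (612, 258, 288, 27, 28, 270.9, 301.3)]
green [(414, 305, 11, 23, 25, 316.0, 23.1), (71, 269, 194, 16, 9, 276.5, 198.2), (28, 133, 216, 11, 10, 137.5, 221.0), (265, 314, 284, 17, 20, 321.7, 293.1)] [(87, 554, 21, 6, 24, 557.2, 34.6), (557, 167, 139, 31, 36, 183.4, 153.9), (159, 293, 194, 18, 13, 301.9, 200.0), (328, 205, 280, 20, 21, 214.4, 289.7)]
dimL [ 567.2 -115.8   26. ]
dimS [ 464.3 -111.4   26. ]
big [435.5 258.8  34. ]
small [564.  258.4  27. ]
scene dimL [ 571.4 -114.5   26. ]
scene dimS [ 464.2 -110.6   26. ]
scene big [435.6 259.2  34. ]
scene small [564.4 257.7  27. ]
102.98004101833787 insert yaw -0.043253930419551716
gauge ends side [424. 137.  18.] [559. 130.  18.] gripTop [516. 129.  52.]
grasp [ 210.1 -588.6  233.6]
```

Emit:
{"name": "apply_moves", "arguments": {"series": [[-1,[0,-21.5,-40.6],0.343],[-1,[0,-21.5,-40.6],0.343],[-1,[0,-21.5,-40.6],0.343],[-1,[0,-21.5,-40.6],0.343],[-1,[0,-21.5,-40.6],0.343],[-1,[0,-21.5,-40.6],0.343],[-1,[0,-21.5,-40.6],0.343],[-1,[8.4,-72.3,-49.7],0.343],[-1,[8.4,-72.3,-49.7],0.343],[-1,[8.4,-72.3,-49.7],0.343],[-1,[8.4,-72.3,-49.7],0.343],[-1,[8.4,-72.3,-49.7],0.343],[-1,[8.4,-72.3,-49.7],0.343],[-1,[8.4,-72.3,-49.7],0.343],[-1,[8.4,-72.3,-49.7],0.343],[-1,[8.4,-72.3,-49.7],0.343],[-1,[8.4,-72.3,-49.7],0.343],[-1,[8.4,-72.3,-49.7],0.343]]}}

```text
t: 2.6
eef_pos: [435.2, 259.1, 320.7]
tcp_rot: [1.096, 1.571, -2.046]
ft_force: [-0.1, 0.6, -0.0]
opening: 1.0
```

Run:
```python
from h import *
import h
h.HUE['orange']=((4,120,60),(20,255,255)); h.HUE['green']=((45,80,30),(80,255,255))
c=cam('wrist','wrist1'); print(c['position'],c['orientation'])
for k in HUE: 
    b=blobs(c,k,200); print(k,b)
s,p,R=tool();print(s['t'],s['joints'],s['ft_force'],(p+171*R[:,0]).round(1));print(R.round(3))
print('big',go([435.5,259,34]).round(2), proj(c,[435.5,259,34]),proj(c,[564.2,258,27]))
```

```text
[517.45842257 258.74779261 300.63847953] [ 2.84605732e+00  4.33005319e-06 -1.57009841e+00]
orange [(3774, 244, 177, 69, 69, 278.0, 211.1)]
green [(3128, 250, 11, 60, 67, 279.1, 44.0)]
red [(9792, 390, 21, 130, 194, 439.8, 98.5), (3163, 15, 183, 48, 99, 39.0, 232.2)]
yellow []
2.65 [ 4.05711612e-01  4.36322050e-01  1.93861176e+00 -2.79235262e-04
  7.66587682e-01  1.97749076e+00] [ 0.1606529  -0.3268232   0.16600814] [435.3 258.7 149.8]
[[ 0.    -0.001 -1.   ]
 [-0.    -1.     0.001]
 [-1.     0.    -0.   ]]
big [ 1.158e+01 -4.000e-02 -1.000e-02] (np.float64(276.75085789979596), np.float64(212.11100662805396)) (np.float64(278.1507382352506), np.float64(46.277991697493064))
```

View pics/wrist1.png

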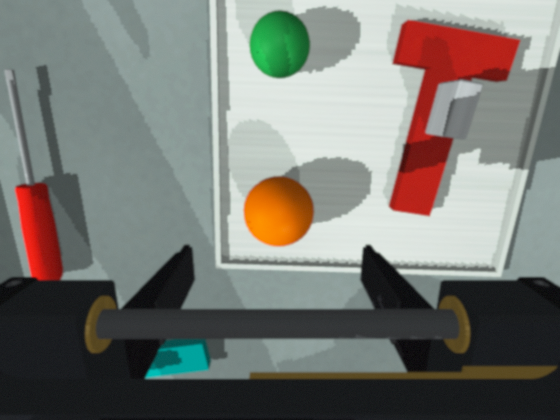

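The ball matches its predicted spot within 2 px: orange at (278,211), green at (279,44), gauge upper right. Now to grasp the large ball.

Emit:
{"name": "apply_moves", "arguments": {"series": [[-1,[5,0,0],0],[-1,[8.5,0,0],0],[-1,[10.5,0,0],0],[-1,[11.5,0,0],0],[-1,[11.5,0,0],0],[1,[11.5,0,0],0],[1,[11.5,0,0],0],[1,[11.5,0,0],0],[1,[11.5,0,0],0],[1,[11.5,0,0],0],[1,[11.5,0,0],0],[1,[11.5,0,0],0],[1,[11,0,0],0],[1,[9,0,0],0],[1,[5,0,0],0],[1,[1,0,0],0],[1,[0,0,0],0],[1,[0,0,0],0]]}}

```text
t: 4.9
eef_pos: [435.0, 259.3, 320.5]
tcp_rot: [-3.022, 1.571, 0.12]
ft_force: [-0.6, 0.0, -3.7]
opening: 0.624
```

Run:
```python
from h import *
import h
h.HUE['orange']=((4,120,60),(20,255,255)); h.HUE['green']=((45,80,30),(80,255,255))
c=cam('wrist','wrist2'); s,p,R=tool(); g=p+171*R[:,0]
print(s['t'],s['opening'],s['ft_force'],g)
print([b for b in blobs(c,'orange',200)], proj(c,g)); print(blobs(c,'green',200))
# above dimple
print(go([569,-115,110]).round(2))
```

```text
4.95 0.6189836677273094 [ 0.32914259  0.06958672 -4.29606145] [434.74263648 259.13255479 148.70712087]
[(8984, 218, 220, 119, 90, 277.0, 269.1)] (np.float64(276.77225981808186), np.float64(278.9476319942095))
[(3140, 250, 11, 60, 67, 279.5, 43.9)]
[  3.88  37.41 -13.44]
```

Emit:
{"name": "apply_moves", "arguments": {"series": [[1,[0,2,0],0],[1,[0,6,0],0],[1,[0,11,-1],0],[1,[0,16,-2],0],[1,[0,21,-2.5],0],[1,[0,26,-3],0],[1,[0,31,-4],0],[1,[0,35,-4.5],0],[1,[0,37,-4.5],0],[1,[0,37.2,-4.5],0],[1,[0,37.2,-4.5],0],[1,[0,37.2,-4.5],0]]}}

```text
t: 6.45
eef_pos: [479.9, -112.0, 320.5]
tcp_rot: [-0.346, 1.57, 2.797]
ft_force: [0.0, -0.2, -3.1]
opening: 0.62
```

Run:
```python
from h import *
import h
h.HUE['orange']=((4,120,60),(20,255,255)); h.HUE['green']=((45,80,30),(80,255,255))
c=cam('wrist','wrist3'); s,p,R=tool(); g=p+171*R[:,0]
print(s['t'],s['opening'],s['ft_force'],g, R[:,1])
for k in('orange','green','yellow'):print(k,blobs(c,k,60))
m=mask(c,'orange'); n,l,st,ce=cv2.connectedComponentsWithStats(m)
for i in range(1,n):
    if 60<st[i,4]<3000 and st[i,1]<200:
        pts=np.argwhere(l==i)[:,::-1].astype(np.float32); W=np.array([cast(c,u,v,26)[:2] for u,v in pts],np.float32)
        print('ring',cv2.minEnclosingCircle(W))
m=mask(c,'yellow'); pts=np.argwhere(m>0)[:,::-1]
W=np.array([cast(c,u,v,12)[:2] for u,v in pts],np.float32); print('yellow rect',cv2.minAreaRect(W))
```

```text
6.5 0.6254308814163188 [ 0.38305566  0.36316039 -3.04018023] [ 479.93460682 -111.98102367  149.58726368] [ 8.48410130e-04 -9.99999636e-01 -8.65458570e-05]
orange [(1529, 253, 67, 66, 70, 285.5, 101.2), (1727, 263, 79, 46, 48, 285.6, 102.1), (9162, 218, 219, 119, 91, 277.0, 268.4)]
green [(722, 253, 201, 52, 23, 278.5, 212.0)]
yellow [(10094, 388, 76, 116, 179, 436.7, 144.3)]
ring ((568.5130615234375, -118.91888427734375), 26.10785675048828)
ring ((568.5341186523438, -118.94603729248047), 18.228599548339844)
yellow rect ((437.396240234375, -166.1870574951172), (304.0332946777344, 357.271484375), 0.09342879801988602)
```

View pics/wrist3.png

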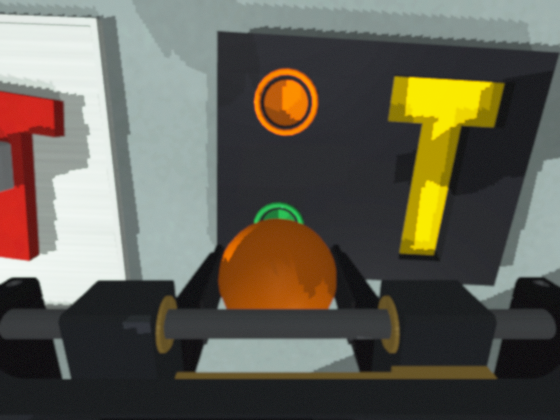

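Wrist view: orange ring centre at (285,102) → (568.5, −119), green ring mostly behind the held ball at (278,212), yellow T at (437,144).

Emit:
{"name": "apply_moves", "arguments": {"series": [[1,[0,0,-2],0],[1,[0,0.3,-5],0],[1,[1,0.6,-8],0],[1,[4,0.6,-8.86],0],[1,[7,0.6,-8.86],0],[1,[8.8,0.6,-8.86],0],[1,[9.5,0.6,-8.86],0],[1,[9.8,0.6,-8.86],0],[1,[9.8,0.6,-8.86],0],[1,[9.8,0.6,-8.86],0]]}}

```text
t: 7.75
eef_pos: [568.8, -118.7, 223.5]
tcp_rot: [2.754, 1.57, -0.387]
ft_force: [0.1, -0.2, -2.4]
opening: 0.619
```

Run:
```python
from h import *
import h
h.HUE['orange']=((4,120,60),(20,255,255))
s,p,R=tool(); g=p+171*R[:,0]
print(s['t'],s['opening'],s['ft_force'],g)
c=cam('side','side3');d=cam('scene','scene3')
im=np.hstack([cv2.resize(x[:,:,::-1],None,fx=4,fy=4,interpolation=2) for x in(c['image'][150:250,220:320],d['image'][150:250,200:300])]);cv2.imwrite('pics/crop3.png',im)
```

```text
7.75 0.6185314874314987 [ 0.07048638 -0.22982543 -2.4036545 ] [ 568.98975661 -118.82992352   52.45969324]
```

View pics/crop3.png

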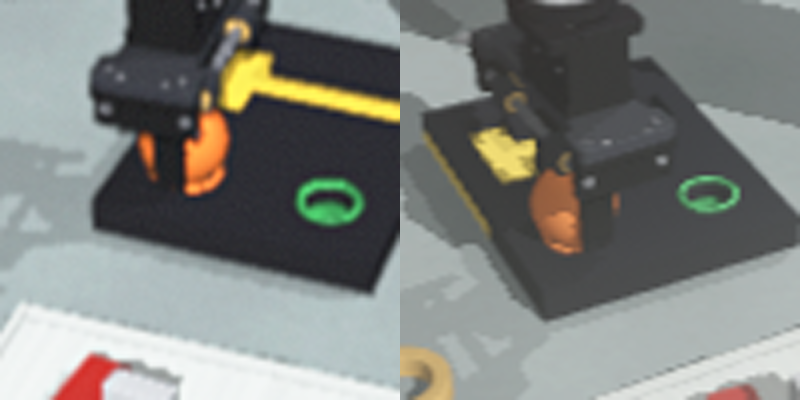

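The crops show the ball over the orange dimple, with the ring just hidden beneath it. Next I lower it to contact.

Emit:
{"name": "apply_moves", "arguments": {"series": [[1,[0.1,0,0],0],[1,[0.2,0,0],0],[1,[0.25,0,0],0],[1,[0.25,0,0],0]]}}

```text
t: 8.35
eef_pos: [568.5, -118.7, 221.6]
tcp_rot: [2.265, 1.57, -0.877]
ft_force: [-6.4, -0.5, 15.8]
opening: 0.621
```

Emit:
{"name": "apply_moves", "arguments": {"series": [[1,[-0.05,0,0.1],0],[1,[-0.05,0,0.1],0],[0.0,[-0.05,0,0.1],0],[-0.3,[-0.05,0,0.1],0],[-0.6,[-0.05,0,0.1],0],[-1,[-0.05,0,0.1],0],[-1,[-0.05,0,0.1],0],[-1,[-0.05,0,0.1],0],[-1,[-2,0,0.1],0],[-1,[-6,0,0.1],0],[-1,[-10,0,0.1],0],[-1,[-10,0,0.1],0],[-1,[-10,0,0.1],0]]}}

```text
t: 9.98
eef_pos: [567.4, -118.6, 319.7]
tcp_rot: [-0.228, 1.57, 2.913]
ft_force: [-0.4, -0.8, -0.0]
opening: 0.999
```

Run:
```python
from h import *
import h
h.HUE['orange']=((4,120,60),(20,255,255)); h.HUE['green']=((45,80,30),(80,255,255))
c=cam('wrist','wrist4'); s,p,R=tool(); g=p+171*R[:,0]
print(s['t'],s['opening'],s['ft_force'],g)
b=blobs(c,'orange',500);print(b)
for q in b: print(cast(c,q[1]+q[3]/2,q[2]+q[4]/2,50))
print('small',go([564.2,258,150]).round(2))
```

```text
10.025 1.0045633681270105 [-0.53208435 -0.39863236  0.70674413] [ 567.22484667 -118.56123794  148.2472261 ]
[(4718, 239, 179, 78, 78, 277.3, 217.1)]
[ 567.97155349 -119.57950325   50.        ]
small [ -0.16 -37.66   0.31]
```

Emit:
{"name": "apply_moves", "arguments": {"series": [[-1,[0,-6,0.2],0],[-1,[0,-12,0.2],0],[-1,[0,-18,0.2],0],[-1,[0,-24,0.2],0],[-1,[0,-30,0.2],0],[-1,[0,-35,0.2],0],[-1,[0,-37.6,0.2],0],[-1,[0,-37.6,0.2],0],[-1,[0,-37.6,0.2],0],[-1,[0,-37.6,0.2],0]]}}

```text
t: 11.28
eef_pos: [566.0, 256.3, 319.9]
tcp_rot: [0.555, 1.57, -2.589]
ft_force: [0.5, -0.0, 0.2]
opening: 1.004
```

Run:
```python
from h import *
import h
h.HUE['orange']=((4,120,60),(20,255,255)); h.HUE['green']=((45,80,30),(80,255,255))
c=cam('wrist','wrist5'); s,p,R=tool(); g=p+171*R[:,0]
print(s['t'],g)
b=blobs(c,'green',500);print(b)
for q in b: P=cast(c,q[1]+q[3]/2,q[2]+q[4]/2,27);print(P,go(P))
```

```text
11.325 [565.93109592 256.26375086 149.02858181]
[(2088, 250, 187, 52, 51, 275.5, 211.6)]
[563.90604661 256.82096772  27.        ] [12.20291259 -0.05865767  0.19835434]
```

Emit:
{"name": "apply_moves", "arguments": {"series": [[-1,[5,0,0.15],0],[-1,[9,0,0.15],0],[-1,[11.5,0,0.15],0],[-1,[12.1,0,0.15],0],[-1,[12.1,0,0.15],0],[1,[12.1,0,0.15],0],[1,[12.1,0,0.15],0],[1,[12.1,0,0.15],0],[1,[12.1,0,0.15],0],[1,[12.1,0,0.15],0],[1,[12.1,0,0.15],0],[1,[12.1,0,0.15],0],[1,[12.1,0,0.15],0],[1,[12.1,0,0.15],0],[1,[11.5,0,0.15],0],[1,[9,0,0.15],0],[1,[5,0,0.15],0],[1,[1,0,0.15],0],[1,[0,0,0.15],0],[1,[0,0,0.15],0]]}}

```text
t: 13.82
eef_pos: [564.1, 257.3, 320.1]
tcp_rot: [-3.116, 1.57, 0.025]
ft_force: [-0.6, 0.1, -1.7]
opening: 0.474
```

Emit:
{"name": "apply_moves", "arguments": {"series": [[1,[0,2,1],0],[1,[0,5.5,3],0],[1,[0,10,5],0],[1,[0,15,7.5],0],[1,[0,20,9.5],0],[1,[0,24,11.5],0],[1,[0,26,12.3],0],[1,[0,26.6,12.3],0],[1,[0,26.6,12.3],0],[1,[0,26.6,12.3],0]]}}

```text
t: 15.08
eef_pos: [441.5, -8.0, 319.8]
tcp_rot: [-0.138, 1.57, 3.004]
ft_force: [-0.3, 0.6, -2.2]
opening: 0.472
```

Run:
```python
from h import *
import h
h.HUE['orange']=((4,120,60),(20,255,255)); h.HUE['green']=((45,80,30),(80,255,255))
c=cam('wrist','wrist6'); s,p,R=tool(); g=p+171*R[:,0]
print(s['t'],s['opening'],g,s['ft_force'],proj(c,g))
n,l,st,ce=cv2.connectedComponentsWithStats(mask(c,'green'))
for i in range(1,n):
    if st[i,4]>60:
        W=np.array([cast(c,u,v,26)[:2] for v,u in np.argwhere(l==i)],np.float32)
        print('green',st[i],cv2.minEnclosingCircle(W))
b=blobs(c,'orange',500)
for q in b: print(q,cast(c,q[1]+q[3]/2,q[2]+q[4]/2,50))
```

```text
15.125 0.4740450010178898 [441.34724213  -7.97143197 148.92112498] [ 0.23173936  0.25147913 -1.57840549] (np.float64(276.39133867211154), np.float64(279.37083572335416))
green [ 374  157   56   54 2044] ((464.61016845703125, -113.33575439453125), 23.5550594329834)
green [ 232  234   92   76 5779] ((374.5263977050781, -8.264649391174316), 44.93658447265625)
(7467, 389, 0, 103, 91, 440.3, 42.4) [ 566.92126557 -120.52667065   50.        ]
```

View pics/wrist6.png

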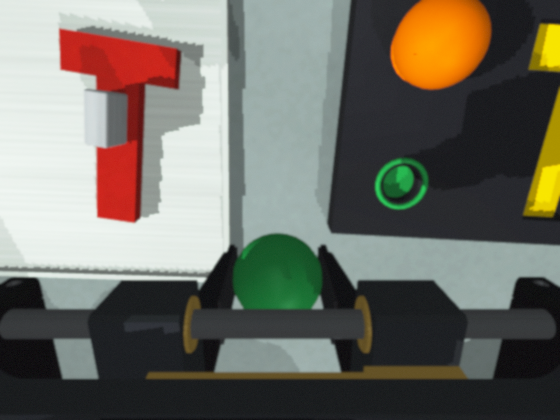

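The wrist view shows the large ball seated at (440,42), the green ring at (401,184) → (464.6, −113.3), and the small ball held.

Emit:
{"name": "apply_moves", "arguments": {"series": [[1,[0,2,0],0],[1,[0,5,-1],0],[1,[0,8.5,-2],0],[1,[0,10.5,-2.3],0],[1,[2,10.6,-2.3],0],[1,[5,10.6,-2.3],0],[1,[8,10.6,-2.3],0],[1,[9.6,10.6,-2.3],0],[1,[10.1,10.6,-2.3],0],[1,[10.3,10.6,-2.3],0],[1,[10.3,10.6,-2.3],0],[1,[10.3,10.6,-2.3],0]]}}

```text
t: 16.62
eef_pos: [464.3, -114.6, 217.8]
tcp_rot: [2.705, 1.57, -0.437]
ft_force: [-0.1, -0.5, -1.6]
opening: 0.468
```

Run:
```python
from h import *
s,p,R=tool(); print(s['t'],s['opening'],s['ft_force'],p+171*R[:,0])
```

```text
16.625 0.4676262614266094 [-0.13397467 -0.54221457 -1.60920876] [ 464.42614081 -114.71487349   46.75023771]
```

Emit:
{"name": "apply_moves", "arguments": {"series": [[1,[0.06,-0.07,0],0],[1,[0.12,-0.07,0],0],[1,[0.15,-0.07,0],0],[1,[0.15,-0.07,0],0]]}}

```text
t: 17.12
eef_pos: [464.2, -113.9, 216.4]
tcp_rot: [2.697, 1.57, -0.444]
ft_force: [-2.4, 1.2, 9.1]
opening: 0.472
```

Emit:
{"name": "apply_moves", "arguments": {"series": [[1,[0,-0.03,0.08],0],[1,[0,-0.03,0.08],0],[0.05,[0,-0.03,0.08],0],[-0.1,[0,-0.03,0.08],0],[-0.4,[0,-0.03,0.08],0],[-0.8,[0,-0.03,0.08],0],[-1,[0,-0.03,0.08],0],[-1,[0,-0.03,0.08],0],[-1,[-1,-0.03,0.08],0],[-1,[-4,-0.03,0.08],0],[-1,[-9,-0.03,0.08],0],[-1,[-12,0,0.1],0],[-1,[-12,0,0.1],0],[-1,[-12,0,0.1],0]]}}

```text
t: 18.88
eef_pos: [462.9, -113.8, 335.4]
tcp_rot: [-0.304, 1.57, 2.837]
ft_force: [0.1, -0.0, 0.6]
opening: 1.0
```

Run:
```python
from h import *
import h
h.HUE['orange']=((4,120,60),(20,255,255)); h.HUE['green']=((45,80,30),(80,255,255))
c=cam('wrist','wrist7'); s,p,R=tool(); g=p+171*R[:,0]
print(s['t'],s['opening'],g,s['ft_force'])
for k,z in(('orange',50),('green',43.5)):
  for q in blobs(c,k,500): print(k,q,cast(c,q[1]+q[3]/2,q[2]+q[4]/2,z))
# gauge from earlier wrist6? red contour in side view
m=mask(c,'yellow'); W=np.array([cast(c,u,v,12)[:2] for v,u in np.argwhere(m>0)],np.float32); print(len(W),cv2.minAreaRect(W))
```

```text
18.925 1.0014235279511194 [ 462.73261283 -113.74229549  164.01184474] [ 0.10867709 -0.09087943 -0.60147649]
orange (5686, 243, 33, 82, 88, 283.8, 76.4) [ 569.5029668  -119.16932662   50.        ]
green (2558, 249, 179, 56, 58, 276.2, 207.2) [ 465.2311073  -113.94944924   43.5       ]
10511 ((421.73931884765625, -166.04901123046875), (335.3881530761719, 521.5365600585938), 0.044992595911026)
```

View pics/wrist7.png

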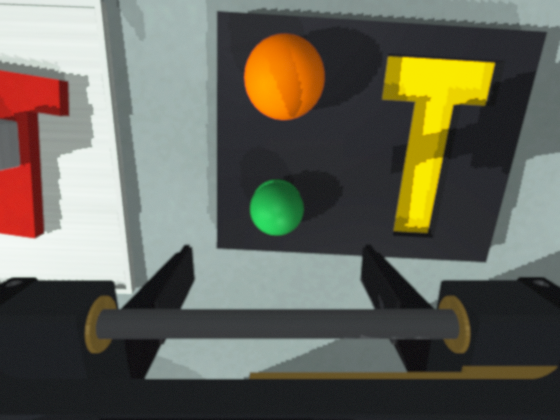

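Both balls are seated in their dimples: orange at (284,76), green at (276,207). Next I move so the camera is above the T cutout at about (435,145).

Emit:
{"name": "apply_moves", "arguments": {"series": [[-1,[0,5,1],0],[-1,[0,10,2],0],[-1,[0,13,3],0],[-1,[0,13.1,3],0],[-1,[0,13.1,3],0],[-1,[0,13.1,3],0]]}}

```text
t: 19.68
eef_pos: [433.4, -244.1, 335.4]
tcp_rot: [-0.628, 1.57, 2.515]
ft_force: [-0.2, 0.2, 0.1]
opening: 0.998
```

```bash
cat >> h.py <<'E'
def tfit(c,m,z,A=None):
    """T outline on plane z: axis by stem, centre-line and ends, all in world mm"""
    n,l,st,_=cv2.connectedComponentsWithStats(cv2.morphologyEx(m,cv2.MORPH_OPEN,np.ones((3,3)))); i=1+np.argmax(st[1:,4])
    cs,_=cv2.findContours((l==i).astype(np.uint8),cv2.RETR_EXTERNAL,cv2.CHAIN_APPROX_NONE)
    C=np.array([cast(c,u,v,z)[:2] for u,v in max(cs,key=len)[:,0]]); th=0 if A is None else A
    for it in range(6):
        X=np.array([np.cos(th),np.sin(th)]);Y=np.array([-X[1],X[0]]);a,b=C@X,C@Y
        lo,hi=a.min(),a.max(); s=(a>lo+12)&(a<lo+95); mb=(b[s].max()+b[s].min())/2; med=np.median(b[s])
        L=s&(b>med); Rr=s&(b<=med); f=lambda k:(lambda p:(p[0],p[1]))(np.polyfit(a[k],b[k],1))
        fl,fr=f(L),f(Rr); cb=a>hi-20
        if A is None: th+=np.arctan((fl[0]+fr[0])/2)
    xm=lo+60; sl=np.polyval(fl,xm); sr=np.polyval(fr,xm)
    e=(lo+hi)/2
    return dict(th=th,slopes=(fl[0],fr[0]),len=hi-lo,stemw=sl-sr,barw=b[cb].max()-b[cb].min(),stem_mid=(sl+sr)/2,bar_mid=(b[cb].max()+b[cb].min())/2,centre=X*e+Y*(sl+sr)/2,lo=lo,hi=hi)
E
python3 - <<'E'
from h import *
c=cam('wrist','wrist8'); s,p,R=tool(); print(s['t'],p+171*R[:,0])
m=mask(c,'yellow')
for z in(26,12): print(z,tfit(c,m,z))
cv2.imwrite('pics/crop8.png',cv2.resize(c['image'][0:260,130:430,::-1],None,fx=2,fy=2))
E
```

```text
19.725 [ 433.38944843 -244.04651157  164.56637569]
26 {'th': np.float64(-0.04528534775345626), 'slopes': (np.float64(-0.005724472260363658), np.float64(0.019817046089738666)), 'len': np.float64(150.15529270112387), 'stemw': np.float64(37.819447180775626), 'barw': np.float64(92.27024581471588), 'stem_mid': np.float64(-218.82940333387708), 'bar_mid': np.float64(-219.39392935111613), 'centre': array([ 509.96703606, -245.84112515]), 'lo': np.float64(447.0506222990136), 'hi': np.float64(597.2059150001375)}
12 {'th': np.float64(-0.055279086960375645), 'slopes': (np.float64(-0.0022973286440383), np.float64(0.0022973286440380065)), 'len': np.float64(157.38742463248343), 'stemw': np.float64(40.16690765422371), 'barw': np.float64(96.77630908448302), 'stem_mid': np.float64(-217.66831960686613), 'bar_mid': np.float64(-217.76521449947086), 'centre': array([ 509.64738745, -246.20289057]), 'lo': np.float64(443.7781295039059), 'hi': np.float64(601.1655541363893)}
```

View pics/crop8.png

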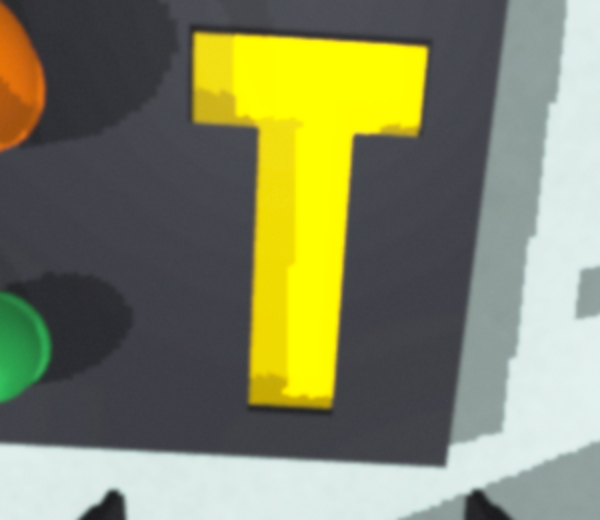

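The crop shows the full cutout floor with balls at the left. Its centre is about (509.6, −246.2), yaw −0.053, so home is about (524.6, −247.0). Next, the gauge.

Emit:
{"name": "apply_moves", "arguments": {"series": [[-1,[0,-5,0.3],0],[-1,[0,-11,0.6],0],[-1,[0,-17,1],0],[-1,[0,-23,1.5],0],[-1,[0,-29,2],0],[-1,[0,-34,2.3],0],[-1,[0,-37.5,2.3],0],[-1,[0,-37.7,2.3],0],[-1,[0,-37.7,2.3],0],[-1,[0,-37.7,2.3],0]]}}

```text
t: 20.98
eef_pos: [410.2, 131.4, 335.7]
tcp_rot: [1.397, 1.571, -1.746]
ft_force: [-0.5, 0.0, 0.4]
opening: 0.996
```

Run:
```python
from h import *
c=cam('wrist','wrist9'); s,p,R=tool(); print(s['t'],p+171*R[:,0])
r=tfit(c,mask(c,'red'),18); print(r)
X=np.array([np.cos(r['th']),np.sin(r['th'])]); G=r['centre']+15*X; print('grip',G)
h=c['hsv']; u,v=map(int,proj(c,[*G,52])); print(u,v)
print('move',go([*G,40]),'turn',-(r['th']))
cv2.imwrite('pics/crop9.png',cv2.resize(c['image'][0:260,130:430,::-1],None,fx=2,fy=2))
```

```text
21.025 [410.31428767 131.29916617 164.71149603]
{'th': np.float64(-0.1409358692221281), 'slopes': (np.float64(-0.013420195669450194), np.float64(0.013420197518782503)), 'len': np.float64(148.952033889252), 'stemw': np.float64(31.35907346838127), 'barw': np.float64(88.96645246662274), 'stem_mid': np.float64(196.22121803275283), 'bar_mid': np.float64(194.916872471251), 'centre': array([503.98504581, 126.68261825]), 'lo': np.float64(406.71692331583176), 'hi': np.float64(555.6689572050838)}
grip [518.83632033 124.57557176]
285 74
move [ 12.4710994    0.65493474 -10.85332648] turn 0.1409358692221281
```

View pics/crop9.png

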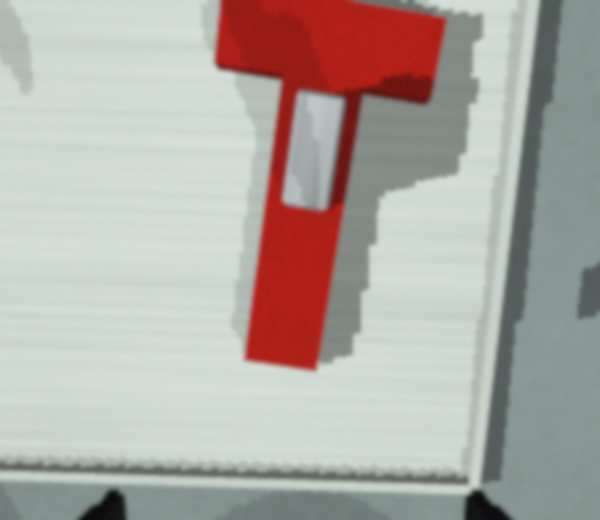

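Gauge at yaw −0.142. Its grip top sits at crop (315,150), so gauge_grip is about (518.5, 123.2).

Emit:
{"name": "apply_moves", "arguments": {"series": [[-1,[0,0.4,-5],0.141],[-1,[2,0.8,-10],0.141],[-1,[6,0.8,-10.8],0.141],[-1,[10,0.8,-10.8],0.141],[-1,[12,0.8,-10.8],0.141],[-1,[12.4,0.8,-10.8],0.141],[-1,[12.4,0.8,-10.8],0.141],[1,[12.4,0.8,-10.8],0.141],[1,[12.4,0.8,-10.8],0.141],[1,[12.4,0.8,-10.8],0.141],[1,[12.4,0.8,-10.8],0.141],[1,[12.4,0.8,-10.8],0.141],[1,[12.4,0.8,-10.8],0.141],[1,[12.4,0.8,-10.8],0.141],[1,[12.4,0.8,-10.8],0.141],[1,[12.4,0.8,-10.8],0.141],[1,[12.4,0.8,-10.8],0.141],[1,[12.4,0.8,-10.8],0.141]]}}

```text
t: 23.28
eef_pos: [518.3, 124.0, 211.7]
tcp_rot: [2.077, 1.571, -1.206]
ft_force: [0.7, 0.6, 0.3]
opening: 0.185
```

Run:
```python
from h import *
s,p,R=tool(); print(s['t'],s['opening'],s['ft_force'],p+171*R[:,0],np.arctan2(R[1,1],R[0,1])+np.pi/2)
c=cam('wrist','wrist10')
```

```text
23.275 0.18524253240287814 [0.69851174 0.58323537 0.25600887] [518.26075718 124.01335598  40.6885234 ] -0.14122864321699224
```

View pics/wrist10.png

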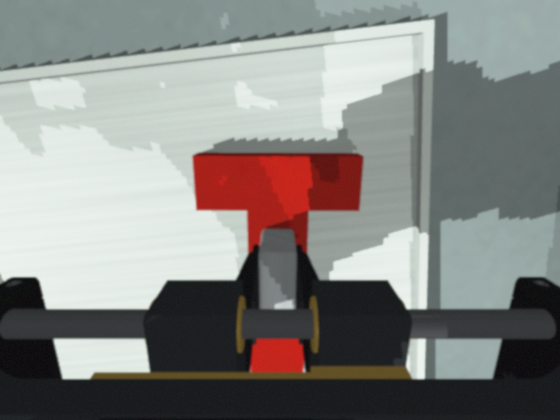

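The gauge is gripped squarely: crossbar level at rows 155–210, grip between the pads. I'll work out the in-hand offset.

Run:
```python
from h import *
c=cam('wrist'); s,p,R=tool(); g=p+171*R[:,0]; m=mask(c,'red')
f=-R[:,2]
for u in (210,278,345):
    v=np.argwhere(m[:230,u]>0)[:,0]; print(u,v.min(),v.max(),[((cast(c,u,k,18)-g)@f).round(1) for k in(v.min(),v.max()+1)],'z4',((cast(c,u,v.min(),4)-g)@f).round(1))
r=np.argwhere(m[185]>0)[:,0]; print(r.min(),r.max(),[((cast(c,k,185,18)-g)@R[:,1]).round(1) for k in(r.min(),r.max()+1)])
```

```text
210 154 208 [np.float64(60.8), np.float64(30.8)] z4 59.1
278 154 227 [np.float64(60.8), np.float64(19.7)] z4 59.1
345 154 209 [np.float64(60.9), np.float64(30.2)] z4 59.1
195 359 [np.float64(-43.9), np.float64(45.0)]
```

Emit:
{"name": "apply_moves", "arguments": {"series": [[1,[-0.5,0,0],0],[1,[-2,0,0],0],[1,[-5,0,0],0],[1,[-9,0,0],0],[1,[-11,1,0],0],[1,[-11,4,-0.5],0],[1,[-11,9,-1.2],0],[1,[-11,14,-2],-0.03],[1,[-11,19,-3],-0.06],[1,[-11,24,-4],-0.088],[1,[-11,29,-5],-0.088],[1,[-11,33,-5.5],-0.088],[1,[-11,36,-5.8],-0.088],[1,[-11,36.65,-5.8],-0.088],[1,[-11,36.65,-5.8],-0.088],[1,[-11,36.65,-5.8],-0.088]]}}

```text
t: 25.38
eef_pos: [524.1, -246.0, 322.0]
tcp_rot: [-0.819, 1.571, 2.27]
ft_force: [-0.1, -0.7, -2.9]
opening: 0.188
```

Run:
```python
from h import *
s,p,R=tool(); g=p+171*R[:,0];print(s['t'],s['opening'],s['ft_force'],g,np.arctan2(R[1,1],R[0,1])+np.pi/2, R[:,1])
print(go([524.0,-247,55]))
c=cam('wrist','wrist11'); m=mask(c,'red'); f=-R[:,2]
for u in (220,278,335):
    v=np.argwhere(m[:250,u]>0)[:,0]; print(u,v.min(),[((cast(c,u,k,g[2]-22.7)-g)@f).round(1) for k in(v.min(),v.max()+1)])
```

```text
25.375 0.1877944768062008 [-0.14818039 -0.68197576 -2.93176445] [ 524.08606482 -245.96048913  151.00587221] -0.052349986166661644 [-5.23260782e-02 -9.98630049e-01 -8.56428424e-05]
[9.60057848e+00 1.05081244e-01 2.38716417e-03]
220 152 [np.float64(61.8), np.float64(29.6)]
278 155 [np.float64(60.3), np.float64(19.7)]
335 153 [np.float64(61.4), np.float64(29.6)]
```

Emit:
{"name": "apply_moves", "arguments": {"series": [[1,[2,0.1,0],0],[1,[5,0.1,0],0],[1,[7.3,0.1,0],0],[1,[8.2,0.1,0],0],[1,[8.2,0.1,0],0],[1,[8.2,0.1,0],0]]}}

```text
t: 26.18
eef_pos: [524.3, -247.9, 240.7]
tcp_rot: [2.606, 1.569, -0.589]
ft_force: [0.2, 0.5, -2.1]
opening: 0.188
```

Run:
```python
from h import *
s,p,R=tool(); g=p+171*R[:,0];print(s['t'],s['ft_force'],g,np.arctan2(R[1,1],R[0,1])+np.pi/2)
c=cam('wrist','wrist12'); d=cam('side'); e=cam('scene')
z=lambda x,k:cv2.resize(x[:,:,::-1],None,fx=k,fy=k,interpolation=2)
im=np.hstack([z(c['image'][100:350,150:400],1.6), z(d['image'][130:230,240:340],4)]); cv2.imwrite('pics/crop12.png',im)
```

```text
26.175 [ 0.16941841  0.5469709  -2.08160128] [ 524.50009977 -248.04992504   69.66078139] -0.05292421434720351
```

View pics/crop12.png

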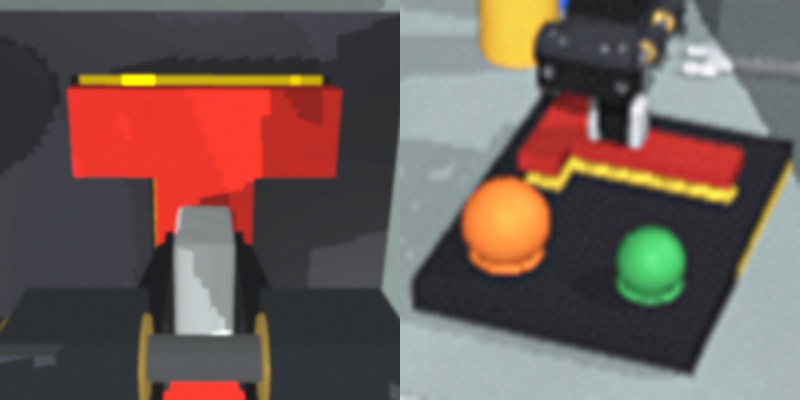

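The gauge hovers over the cutout. Yellow shows along the crossbar's far edge, crop row 76, and down the stem's left, so a small shift to +y is needed. I'll put numbers on it.

Run:
```python
from h import *
s,p,R=tool(); g=p+171*R[:,0]; f=-R[:,2]; y=R[:,1]
c=cam('wrist'); m=mask(c,'red'); k=cv2.inRange(c['hsv'],np.array((20,120,60)),np.array((34,255,255)))
top=g[2]-22.7
for u in(220,250,278,300,330):
    r=np.argwhere(m[:250,u]>0)[:,0].min(); w=np.argwhere(k[100:200,u]>0)[:,0]+100
    print(u,'gauge far',((cast(c,u,r,top)-g)@f).round(1),'floor rim far',((cast(c,u,w.min(),26)-g)@f).round(1),((cast(c,u,w.min(),12)-g)@f).round(1),'low edge',((cast(c,u,r,top-14)-g)@f).round(1))
v=149; w=np.argwhere(k[v]>0)[:,0]; w=w[(w>180)&(w<380)]; a=[(cast(c,q,v,12)-g)@y for q in(w.min(),w.max()+1)]
v=185; w=np.argwhere(m[v]>0)[:,0]; b=[(cast(c,q,v,top)-g)@y for q in(w.min(),w.max()+1)]
print('cut',np.round(a,1),np.mean(a),'bar',np.round(b,1),np.mean(b))
```

```text
220 gauge far 60.3 floor rim far 62.8 61.4 low edge 58.5
250 gauge far 60.3 floor rim far 62.8 61.4 low edge 58.5
278 gauge far 60.3 floor rim far 62.8 61.4 low edge 58.5
300 gauge far 60.3 floor rim far 62.8 61.4 low edge 58.5
330 gauge far 60.3 floor rim far 62.9 61.5 low edge 58.5
cut [-49.3  47.8] -0.7199026702167082 bar [-44.5  46. ] 0.7882521100638122
```

Emit:
{"name": "apply_moves", "arguments": {"series": [[1,[0,-0.13,0],0],[1,[0.3,-0.13,0],0],[1,[0.6,-0.13,0],0],[1,[0.8,-0.13,0],0],[1,[1.0,-0.13,0],0],[1,[1.2,-0.13,0],0],[1,[1.2,-0.13,0],0]]}}

```text
t: 27.25
eef_pos: [524.1, -246.7, 227.6]
tcp_rot: [-0.152, 1.571, 2.936]
ft_force: [-1.0, 0.1, -2.8]
opening: 0.188
```

Emit:
{"name": "apply_moves", "arguments": {"series": [[1,[0.2,0,0],0],[1,[0.4,0,0],0],[1,[0.55,0,0],0],[1,[0.7,0,0],0],[1,[0.78,0,0],0],[1,[0.85,0,0],0],[1,[0.85,0,0],0]]}}

```text
t: 28.12
eef_pos: [524.1, -246.7, 219.7]
tcp_rot: [2.308, 1.57, -0.886]
ft_force: [-2.5, 0.9, 4.0]
opening: 0.186
```

Emit:
{"name": "apply_moves", "arguments": {"series": [[1,[0.07,0,0],0],[1,[0.13,0,0],0],[1,[0.13,0,0],0]]}}

```text
t: 28.5
eef_pos: [524.0, -246.6, 219.6]
tcp_rot: [2.504, 1.57, -0.69]
ft_force: [-5.7, 2.9, 21.0]
opening: 0.187
```

Emit:
{"name": "apply_moves", "arguments": {"series": [[1,[-0.1,0,0],0],[1,[-0.1,0,0],0],[0.3,[-0.1,0,0],0],[0,[-0.1,0,0],0],[-0.2,[-0.1,0,0],0],[-0.2,[-0.1,0,0],0],[-0.2,[-0.1,0,0],0],[-0.2,[-2,0,0],0],[-0.2,[-6,0,0],0],[-0.2,[-11,0,4],0],[-0.2,[-13,0,9],0],[-0.2,[-13,0,9],0],[-0.2,[-13,0,9],0]]}}

```text
t: 30.12
eef_pos: [434.5, -242.1, 348.1]
tcp_rot: [2.555, 1.57, -0.64]
ft_force: [0.6, -1.0, 0.3]
opening: 0.601
```

Run:
```python
from h import *
import h
h.HUE['orange']=((4,120,60),(20,255,255)); h.HUE['green']=((45,80,30),(80,255,255))
s,p,R=tool(); g=p+171*R[:,0];print(s['t'],s['opening'],s['ft_force'],g)
c=cam('wrist','wrist13'); d=cam('side')
print(tfit(c,mask(c,'red'),26))
print('side',blobs(d,'orange',150),blobs(d,'green',150))
for P in([568.3,-119.3,50],[464.5,-113.7,43.5]): print(proj(d,P))
z=lambda x,k:cv2.resize(x[:,:,::-1],None,fx=k,fy=k,interpolation=2)
cv2.imwrite('pics/crop13.png',np.hstack([z(c['image'][0:300,130:430],4/3), z(d['image'][130:230,240:340],4)]))
```

```text
30.125 0.6010326030794326 [ 0.61514821 -1.02593222  0.26595893] [ 434.62630693 -242.19729796  177.08706374]
{'th': np.float64(-0.0555503161939718), 'slopes': (np.float64(0.002053461328652644), np.float64(-0.002053461328651961)), 'len': np.float64(152.0500094689258), 'stemw': np.float64(30.464120908403743), 'barw': np.float64(89.2912419639658), 'stem_mid': np.float64(-217.3794886855016), 'bar_mid': np.float64(-217.7808335556992), 'centre': array([ 509.23360414, -246.03254054]), 'lo': np.float64(446.0832527072145), 'hi': np.float64(598.1332621761403)}
side [(7141, 478, 0, 82, 119, 514.4, 50.0), (1428, 348, 39, 34, 62, 364.5, 73.4), (465, 255, 174, 23, 25, 266.1, 186.1), (244, 188, 194, 24, 18, 199.7, 201.8)] [(556, 167, 139, 31, 35, 183.4, 153.8), (317, 293, 186, 19, 21, 302.3, 196.1)]
(np.float64(266.45970884529714), np.float64(184.40737357580016))
(np.float64(302.7190947230788), np.float64(194.28068235246096))
```

```bash
python3 -c "
from cell import job; print(job.job_done())"
```

```text
the job is handed in; nothing more can be done
None
```

I packed all three parts into the insert in the order asked: large orange ball, small green ball, then the red T gauge. I handed the job in at about 30 s, with the gripper clear of everything.

- **Balls:** I lowered each one until it touched its dimple rim, then opened the gripper. The wrist camera then put the large ball within about 1 mm of its dimple centre and the small ball within about 1 mm of its own. A final side-camera check found both still there, after the gauge was in.
- **Gauge:** It came to a hard stop at about 21 N, within 0.2 mm of the height expected with it fully home. A fit of its outline after release put it within 0.5 mm and 0.001 rad of the cutout. The plate's apparent size agrees with its top being flush.

- **Disagreements:** The scene and side cameras differed from the wrist camera by about 3 mm in y on the dimples, and the wrist outline fits read about 1.5 % large. I went by the wrist camera.
- **Not checked:** I couldn't view the last close-up because I'd used all 12 pictures, so the final gauge check rests on force and measured outline. I also didn't measure the other bench items afterwards, though no unexpected contact forces showed up in the readings.

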